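# Fetch the soap jar from the bench carousel

## Robot

A 6-joint arm with a two-finger parallel gripper is mounted at the origin on a cart in front of the work surface, level with it; the furniture and walls round the work are solid. World frame = base frame: x ahead of the robot, y to its left, z up, the work surface at z = 0. Lengths are in mm, angles in rad, forces in N, time in s.
With the tool pointing down it reaches from about 275 to 875 mm from the base axis. Payload 12.5 kg.
Tool frame: the origin (TCP) lies on the centre line of the jaws, within the pads' length; the fingertips stand tip_reach ahead of it and the grasp point (between the pads) is the TCP (tip_reach is the distance from the TCP to the fingertips, in mm); z points along the fingers, y is the line along which they close (so a half turn about z gives the same grasp; the last joint's range is limited). The gripper opens to 85 mm and grips with 20 to 120 N. Pads are 22 mm wide; open, the fingers measure 114 mm over their backs; the gripper's body (76 mm by 85 mm) begins 54 mm behind the grasp point. The pads swing forward as they close: fully open they stand 13 mm farther back than shut.
Start: joints at [1.195, 0.351, 1.652, -0, 1.139, -0.085], TCP at [157.664, 526.903, 250.29] pointing down, gripper open.
Joint ranges: [-2.75, 2.75], [-0.79, 2.1], [0.01, 2.65], [-1.57, 4.71], [0.07, 3.14], [-2.87, 2.87]. Speed limits (rad/s): [2.22, 2.22, 2.79, 3.14, 3.14, 3.14].

## Interface

Orientations are given as a 3x3 rotation matrix whose columns are the frame's x, y, z axes.
In Python, from plant import * gives the robot as it stands.
- The arm moves only by the tool play_rows, never from a script. Its argument "steps" is a list of rows, each a list of 6 numbers: the shift along the tool's x, y, z as a fraction of full scale, then the turn, a rotation vector about the tool's x, y, z as a fraction of full scale. In form: [[dx, dy, dz, rx, ry, rz], ...]. A call has 1 to 5 rows; each row shifts and turns the commanded pose from where the row before left it, along the tool's axes as they then stand; what a row does not reach is not made up. Full scale, the value 1, is 25 mm for a shift and 0.12 rad for a turn. A row lasts 1/10 s, in which the tool goes at most 50 mm and 8.59 degrees, less where a joint would pass 70% of its speed; a pose out of reach is approached as far as the arm can. A call with a number of a shift or a turn outside -1 to 1 is refused whole. A call with a gripper value outside its range is refused whole. "jaw" is the finger opening in mm, from 0 to 85.4, set as the call begins (left out, the last holds). The fingers move at their own pace and stop on an object; "grip_force" is the grip in N (left out, the last holds). Time passes only in rows, so rows that do not move let the fingers close. It gives the time, the measured TCP pose, the force, the opening and the grip force at its end, in the units of the state.
- read_state(): the state, without advancing time (a new reading comes with each control period).
- grab_frame(name): name is "side" or "top"; returns the picture (420x560x3 uint8, blue, green, red); there is no depth.
- get_calibration(name): a dict with "K" (3x3 intrinsics, pixels), "T" (4x4, takes a point from camera to world coordinates). Camera axes: x right, y down, z forward; pixel columns grow to the right and rows downward; lengths in mm; the calibration is good to about 2 mm. A picture is of the moment at which its call begins. get_calibration takes no time and is no camera call.
- close_job(): hands the job in; it is judged then, once.
The state is a dict: "t": time; "joint_positions": joint angles; "qvel": joint speeds; "joint_efforts": joint torques, N m; "tool_pos": TCP position; "eef_rot": TCP orientation; "force": force on the tool from outside, world axes, zero at the start; "wrist_torque": the same for the moment, N m; "gripper_width": opening from 0.0 (shut) to 1.0 (fully open); "finger_force": force on a finger pad.
Only numpy, scipy, OpenCV 4.12 (cv2) and the standard library are available. Lean on these libraries where they do the work, as an engineer would, in place of code of your own. Each camera call takes 0.05 s, during which the arm holds its last target. There are 200 camera calls.

## Task

The next mould needs separating soap. Turn the bench carousel until the jar of soap (brown, black lid) stands in the middle of the front opening of the clear dust cover, then take the jar out through the opening without tipping it over and stand it upright in the middle of the round green pad. Leave the pot, the can and the mug standing in their pockets on the carousel, and do not disturb the plaster ear and the wooden wedge on the bench.

Things in the scene. Friction and masses are not known exactly. Their poses are not given: they have to be found in the camera images.
- carousel: Fixed stand: dark steel foot with a clear dust cover. Origin on the bench, on the turning axis; its -x is the front, the open side (yellow diamond on the foot's tongue at x = -152 mm). Clear side walls at y = +-150 mm from x = 12 to 146 mm, clear back wall at x = 146 mm, from the foot to the roof, with 10 mm steel posts at the four wall ends. The top is 223 mm above the bench.
- roof_edge (a point): Middle of the front edge of the clear roof, underside, 213 mm above the bench, 100 mm in front of the axis. The roof is 5 mm thick: a disc of 100 mm radius about the axis plus a plate behind it (x -2 to 158, y +-158 mm). It ends 12 mm in front of the axis of a vessel in the front pocket, so that vessel is reached not from straight above but from the front, with the tool leaning about 35 to 40 degrees from vertical.
- front_mark (a point): The point where the centre of the front pocket belongs: in the carousel's frame x = -88, y = 0 mm, 30 mm above the bench, at the height of the turntable's floor.
- rotor (a joint): Turn of the turntable about the vertical axis, rad, 0 at the start, positive anticlockwise from above; it turns 7 rad either way and stays where it is left (friction about 0.1 N m, no detents). Aluminium plate 274 mm across, its floor 30 mm above the bench, four pockets at 90 degrees, centres 88 mm from the axis: wire rings 81 mm wide inside, top 43.5 mm above the bench.
- knob_grip (a point): Grip point of the black knob above the roof that turns the turntable: on the axis, 258 mm above the bench. A bar 64 mm long (along this point's own x), 18 mm thick (its y), top 270 mm above the bench, on a round skirt of 60 mm whose top is 232 mm above the bench. The frame turns with the turntable; the pockets lie along its +-x and +-y axes.
- soap_jar: Brown round jar with a black screw lid, 62 mm in diameter, 86 mm high with its lid, 0.15 to 0.31 kg; grip the body below 70 mm. Origin at the centre of the underside, z up. It starts in any of the four pockets, with up to 10 mm of play, never within 25 degrees of the front. (Another such jar at the back by the wall is not part of the work.)
- clay_pot: Terracotta pot, 64 mm across, 62 mm high, in a pocket of the turntable. Origin at the centre of the underside, z up.
- brush_can: Grey metal can, 68 mm across, 100 mm high, in a pocket of the turntable. Origin at the centre of the underside, z up.
- enamel_mug: White enamel mug, 76 mm across, 76 mm high, in a pocket of the turntable. Origin at the centre of the underside, z up.
- pad: The round green pad with black edge, fixed on the bench, 96 mm across, 4 mm thick. Origin at the centre of its underside.
- plaster_ear: White plaster cast of an ear, 72 x 96 x 61 mm, loose on the bench to the right of the pad; leave alone. Origin at the centre of its underside.
- wood_wedge: Hardwood wedge, 94 x 58 x 24 mm, loose on the bench to the right of the pad; leave alone. Origin at the centre of its underside.
Things that resemble listed ones, but are neither listed nor needed, are in the scene too. Leave any red look-alike of the clay_pot alone.

How it is judged:
By the outcome, as a careful person would: the job done as asked, in the order asked, and still so for the second after the job is handed in, with the robot touching nothing.
It also fails if it takes over 67 s, if anything falls off the work surface, if the arm or the gripper's body presses on something with over 40 N, if the wrist force passes 120 N, or if a joint passes its speed limit or range.

## Working session

There is one attempt and no reset: what is moved stays moved. The work goes in short steps, Python scripts to look and compute and a tool call to move; the robot and the scene stay as the last step left them, time stands still between calls to the robot, and variables do not carry over. Pictures are saved under pics/ and viewed, at most 13 in all, crops included, and the job is handed in when it is done.

Besides the shell and the picture viewer there is one more tool, called after ">>>" as a command line: name --pt "numbers of a row" for each row, then --argument value for the rest. play_rows: Moves the arm, as the interface text tells. Its arguments: {"type":"object","properties":{"steps":{"type":"array"},"jaw":{"type":"number"},"grip_force":{"type":"number"}},"required":["steps"]}

```bash
ls; mkdir -p pics
python3 - <<'E'
from plant import *
import cv2
for n in("side","top"):
    im=grab_frame(n); cv2.imwrite(f"pics/{n}0.png",im); c=get_calibration(n); print(n,c["K"].round(1).tolist(),c["T"].round(3).tolist())
s=read_state(); print(s)
E
```

```text
pics
side [[508.9, 0.0, 283.3], [0.0, 508.9, 211.9], [0.0, 0.0, 1.0]] [[0.853, -0.272, 0.446, 31.771], [-0.522, -0.46, 0.718, -607.619], [0.01, -0.845, -0.534, 775.46], [0.0, 0.0, 0.0, 1.0]]
top [[529.0, 0.0, 282.5], [0.0, 529.0, 204.1], [0.0, 0.0, 1.0]] [[0.349, -0.782, 0.517, -252.781], [-0.937, -0.293, 0.19, -66.584], [0.003, -0.551, -0.835, 1443.053], [0.0, 0.0, 0.0, 1.0]]
{'t': 0.1, 'joint_positions': array([ 1.19539370e+00,  3.51176066e-01,  1.65235432e+00, -1.53589688e-05,
        1.13912160e+00, -8.46220898e-02]), 'qvel': array([-0.00043625, -0.00086421, -0.00230284, -0.0009825 ,  0.00055447,
        0.00107616]), 'joint_efforts': array([-3.21817142e-04, -5.06832004e+01, -2.91871905e+01, -1.66907198e-04,
        2.70152690e-03,  2.92112668e-05]), 'tool_pos': array([157.57200532, 526.65150505, 249.81789229]), 'eef_rot': array([[-9.58022217e-01,  2.86693722e-01, -3.75422826e-04],
       [ 2.86693958e-01,  9.58021708e-01, -9.90675763e-04],
       [ 7.56426952e-05, -1.05672085e-03, -9.99999439e-01]]), 'force': array([-0.31210918,  0.47917903,  0.19657356]), 'wrist_torque': array([ 0.00741312, -0.01135566, -0.00951415]), 'finger_force': 0.0, 'gripper_width': 0.9955544362432782}
```

View pics/side0.png

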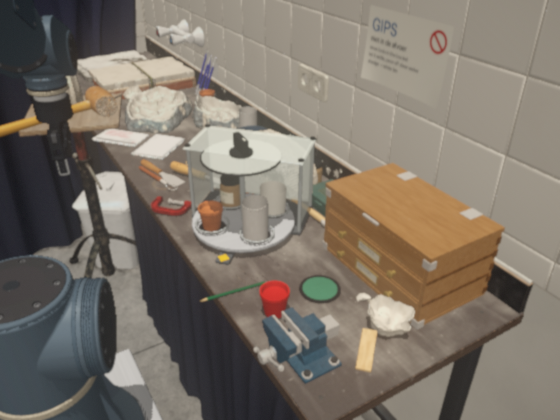

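View pics/top0.png

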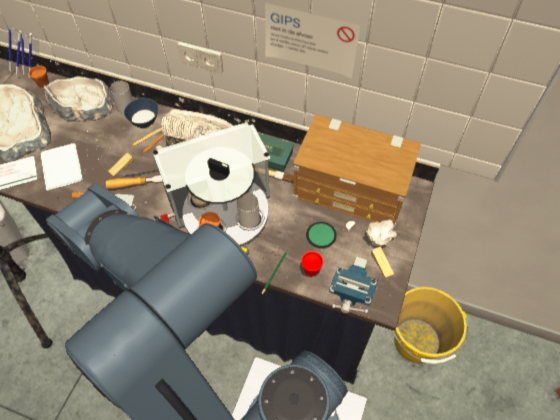

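Side: the carousel is at (240,190). The candidates for the soap jar are the brown jar with black lid at (231,190) on the turntable, the clay pot at (210,215), which is terracotta with no lid, the red look-alike at (275,298), and the second jar at the back by the wall. The turntable jar matches the description. Next I check it in a close crop and measure.

```bash
cat > h.py <<'E'
import numpy as np, cv2
from plant import *
def ray(n,u,v):
    c=get_calibration(n);T=np.array(c["T"]);d=T[:3,:3]@np.linalg.inv(c["K"])@[u,v,1];return T[:3,3],d/np.linalg.norm(d)
def onz(n,u,v,z):
    o,d=ray(n,u,v);return o+d*(z-o[2])/d[2]
def tri(a,b):
    o1,d1=ray("side",*a);o2,d2=ray("top",*b)
    t=np.linalg.lstsq(np.c_[d1,-d2],o2-o1,rcond=None)[0];p,q=o1+t[0]*d1,o2+t[1]*d2
    return (p+q)/2,np.linalg.norm(p-q)
def proj(n,p):
    c=get_calibration(n);T=np.array(c["T"]);q=c["K"]@(T[:3,:3].T@(np.asarray(p,float)-T[:3,3]));return q[:2]/q[2]
def blobs(im,lo,hi,amin=15):
    m=cv2.inRange(cv2.cvtColor(im,cv2.COLOR_BGR2HSV),lo,hi);n,_,st,ce=cv2.connectedComponentsWithStats(m)
    return [(st[i].tolist(),ce[i].round(1).tolist()) for i in range(1,n) if st[i][4]>=amin]
E
python3 - <<'E'
from h import *
S=cv2.imread("pics/side0.png");P=cv2.imread("pics/top0.png")
for n,im in(("side",S),("top",P)):
    print(n,"yellow",[b for b in blobs(im,(22,150,150),(35,255,255),8)])
    print(n,"green",[b for b in blobs(im,(60,80,40),(90,255,255),60)])
    for b in blobs(im,(60,80,40),(90,255,255),60): print(onz(n,*b[1],4).round(1))
a=cv2.resize(S[120:270,170:330],None,fx=3.7,fy=3.7,interpolation=cv2.INTER_CUBIC)
b=cv2.resize(P[110:260,145:290],None,fx=3.7,fy=3.7,interpolation=cv2.INTER_CUBIC)
cv2.imwrite("pics/a.png",a);cv2.imwrite("pics/b.png",b)
E
```

```text
side yellow [([218, 254, 11, 8, 52], [223.0, 257.4])]
side green [([303, 278, 33, 21, 551], [319.3, 288.1]), ([208, 285, 48, 15, 80], [227.0, 292.8])]
[575.5 108.    4. ]
[386.6 201.9   4. ]
top yellow [([241, 247, 6, 5, 16], [244.1, 248.9]), ([396, 287, 70, 71, 815], [429.1, 333.4]), ([419, 325, 4, 4, 11], [420.6, 326.2]), ([425, 328, 4, 4, 12], [426.1, 329.8])]
top green [([309, 223, 25, 23, 464], [320.9, 234.2]), ([264, 253, 22, 36, 68], [274.0, 272.1])]
[574.8 108.    4. ]
[400.3 199.    4. ]
```

View pics/a.png

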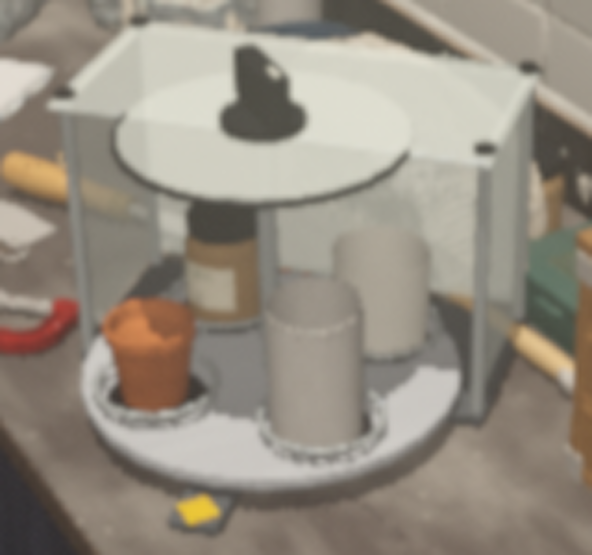

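View pics/b.png

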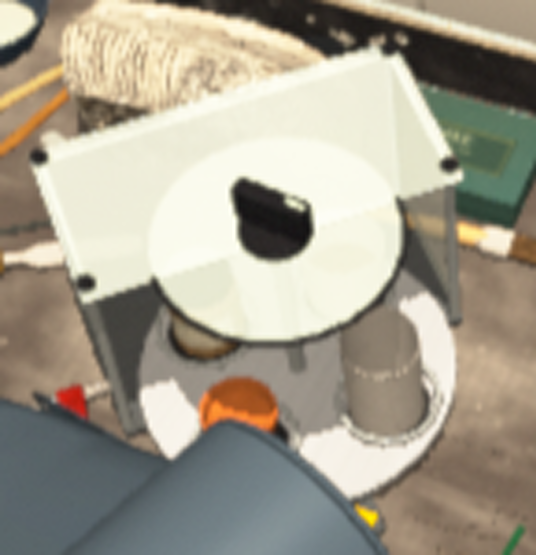

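The jar (brown, black lid, side crop (225,262)) is at the left back. The pot (152,355) and can (315,370) flank the front, the mug (383,290) is at the right back, and the front diamond is at (200,510).

Run:
```python
from h import *
A=lambda x,y:(170+(x+.5)/3.7-.5,120+(y+.5)/3.7-.5)
B=lambda x,y:(145+(x+.5)/3.7-.5,110+(y+.5)/3.7-.5)
caps=[tri(A(67,94),B(86,283)),tri(A(139,20),B(40,156)),tri(A(529,68),B(449,163))]
for c in caps: print(c[0].round(1),round(c[1],1))
d=tri((223,257.4),(244.1,248.9));print("diamond",d[0].round(1),d[1])
# plan fit: caps FL,BL,BR(at y=+150: robot-left) and diamond
loc=np.array([[12,150],[146,150],[146,-150],[-152,0]],float)
for sx in(0,):
    W=np.array([c[0][:2] for c in caps]+[d[0][:2]])
    ml,mw=loc.mean(0),W.mean(0);z=lambda a:a[:,0]+1j*a[:,1]
    r=np.sum(np.conj(z(loc-ml))*z(W-mw));th=np.angle(r)
    R=np.array([[np.cos(th),-np.sin(th)],[np.sin(th),np.cos(th)]]);o=mw-R@ml
    print("th",np.degrees(th),"o",o.round(1),"res",(loc@R.T+o-W).round(1).tolist())
print("d",o+R@[-152,0])
for nm,n,p,zz in[("jar","side",A(225,318),30),("pot","side",A(152,405),30),("can","side",A(315,435),30),("mug","side",A(383,352),30),("canTop","top",B(378,323),130),("potTop","top",B(240,405),92),("canTopS","side",A(313,302),130),("potTopS","side",A(150,322),92),("mugTopS","side",A(383,238),106),("jarLidS","side",A(222,212),116)]:
    q=onz(n,*p,zz)[:2]; l=R.T@(q-o); print(nm,q.round(0),"local",l.round(0),"ang",np.degrees(np.arctan2(l[1],l[0])).round(1),np.hypot(*l).round(0))
k=[onz("top",*B(x,y),270)[:2] for x,y in[(240,183),(308,200)]];print("knob top",k)
k=[onz("side",*A(x,y),270)[:2] for x,y in[(242,47),(284,66)]];print("knob side",k)
```

```text
[449.8 536.7 220. ] 2.9
[545.6 626.9 222.7] 1.2
[646.8 299.1 272.8] 52.3
diamond [432.  309.8  17.9] 5.584356947656121
th 28.21783332744662 o [502.8 392.1] res [[-7.3, -6.8], [14.9, -33.5], [55.5, 29.8], [-63.1, 10.5]]
d [368.86107875 320.24140267]
jar [544. 498.] local [86. 74.] ang 40.6 113.0
pot [448. 419.] local [-36.  50.] ang 125.7 61.0
can [528. 329.] local [ -7. -68.] ang -96.2 68.0
mug [622. 396.] local [107. -53.] ang -26.3 119.0
canTop [547. 341.] local [ 15. -66.] ang -77.2 68.0
potTop [457. 427.] local [-24.  52.] ang 114.8 58.0
canTopS [534. 338.] local [  2. -63.] ang -88.1 63.0
potTopS [454. 427.] local [-26.  54.] ang 115.8 60.0
mugTopS [640. 426.] local [137. -35.] ang -14.2 142.0
jarLidS [549. 505.] local [94. 77.] ang 39.4 122.0
knob top [array([543.94871546, 445.25456388]), array([547.14188328, 390.30881686])]
knob side [array([542.50338159, 445.27877342]), array([552.19085233, 403.99863843])]
```

Run:
```python
from h import *
S=cv2.imread("pics/side0.png");P=cv2.imread("pics/top0.png")
a=cv2.resize(S[125:165,215:265],None,fx=8,fy=8,interpolation=cv2.INTER_CUBIC)
b=cv2.resize(P[150:190,195:245],None,fx=8,fy=8,interpolation=cv2.INTER_CUBIC)
g=np.hstack([a,b]);cv2.imwrite("pics/k.png",g)
```

```text
(no output)
```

View pics/k.png

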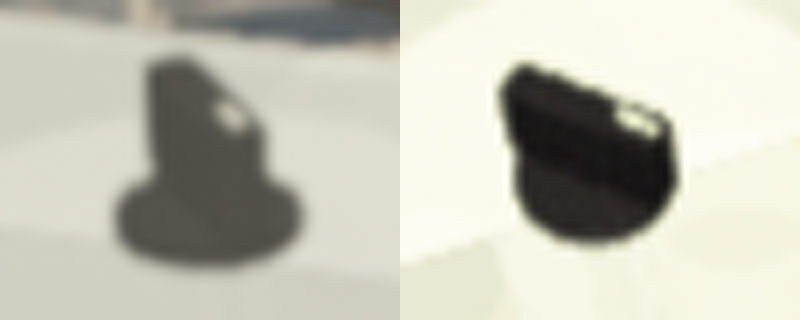

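Run:
```python
from h import *
A=lambda x,y:(170+(x+.5)/3.7-.5,120+(y+.5)/3.7-.5)
B=lambda x,y:(145+(x+.5)/3.7-.5,110+(y+.5)/3.7-.5)
KA=lambda x,y:(215+(x+.5)/8-.5,125+(y+.5)/8-.5)
KB=lambda x,y:(195+(x-400+.5)/8-.5,150+(y+.5)/8-.5)
caps=[tri(A(67,94),B(86,283)),tri(A(139,20),B(40,156)),tri(A(486,149),B(449,163))]
for c in caps: print(c[0].round(1),round(c[1],1))
bl=lambda z:onz("side",223,257.4,z)
W=np.array([c[0][:2] for c in caps]);
W=np.vstack([W,onz("side",*A(529,68),223)[:2],bl(6)[:2]]);print(bl(6))
loc=np.array([[12,150],[146,150],[12,-150],[146,-150],[-152,0]],float)
ml,mw=loc.mean(0),W.mean(0);z=lambda a:a[:,0]+1j*a[:,1]
th=np.angle(np.sum(np.conj(z(loc-ml))*z(W-mw)))
R=np.array([[np.cos(th),-np.sin(th)],[np.sin(th),np.cos(th)]]);o=mw-R@ml
print("th",np.degrees(th),"o",o.round(1),"res",(loc@R.T+o-W).round(1).tolist())
for nm,n,p,zz in[("jar","side",A(225,318),30),("pot","side",A(152,405),30),("can","side",A(315,435),30),("mug","side",A(383,352),30),("canTop","top",B(378,323),130),("potTop","top",B(240,405),92),("canTopS","side",A(313,302),130),("potTopS","side",A(150,322),92),("mugTopS","side",A(383,238),106),("jarLidS","side",A(222,212),116)]:
    q=onz(n,*p,zz)[:2]; l=R.T@(q-o); print(nm,q.round(0),"local",l.round(0),"ang",np.degrees(np.arctan2(l[1],l[0])).round(1),np.hypot(*l).round(0))
# knob top outline corners
for x,y in[(155,62),(185,58),(262,128)]: print("side knob",onz("side",*KA(x,y),270).round(1))
for x,y in[(505,85),(525,65),(665,115),(672,145)]: print("top knob",onz("top",*KB(x,y),270).round(1))
print("skirt side bottom", onz("side",*KA(208,215),232), "top",onz("top",*KB(597,175),232))
for n,f in(("side",A),("top",B)):
  pass
# disc: outline centre
print("disc side",onz("side",*A(263,128),218),"top",onz("top",*B(277,240),218))
```

```text
[449.8 536.7 220. ] 2.9
[545.6 626.9 222.7] 1.2
[655.6 319.4 219.9] 0.9
[435.11106887 322.88117175   6.        ]
th 42.89242205040891 o [543.2 420.3] res [[0.1, 1.6], [2.4, 2.7], [-1.5, -0.8], [2.3, 2.6], [-3.3, -6.1]]
jar [544. 498.] local [53. 56.] ang 46.7 77.0
pot [448. 419.] local [-71.  64.] ang 137.8 95.0
can [528. 329.] local [-73. -57.] ang -142.0 93.0
mug [622. 396.] local [ 41. -72.] ang -60.0 83.0
canTop [547. 341.] local [-51. -61.] ang -130.0 79.0
potTop [457. 427.] local [-59.  64.] ang 132.7 87.0
canTopS [534. 338.] local [-63. -54.] ang -139.1 83.0
potTopS [454. 427.] local [-60.  65.] ang 132.6 89.0
mugTopS [640. 426.] local [ 75. -62.] ang -39.3 97.0
jarLidS [549. 505.] local [62. 58.] ang 43.1 84.0
side knob [540.2 446.8 270. ]
side knob [549.6 444.9 270. ]
side knob [545.7 387.  270. ]
top knob [538.6 448.4 270. ]
top knob [549.2 445.6 270. ]
top knob [546.2 390.5 270. ]
top knob [534.9 382.9 270. ]
skirt side bottom [539.77356972 413.4254646  232.        ] top [538.71084347 417.12069656 232.        ]
disc side [545.79701193 425.27595535 218.        ] top [538.10970315 417.34803078 218.        ]
```

```bash
cat >> h.py <<'E'
from scipy.spatial.transform import Rotation as Ro
def tool(yaw,lean,yoff=0):
    "tool z leaning 'lean' deg from down toward world yaw (deg); y horizontal at yaw+90"
    c,s=np.cos(np.radians(yaw)),np.sin(np.radians(yaw));l=np.radians(lean)
    z=np.array([c*np.sin(l),s*np.sin(l),-np.cos(l)]);y=np.array([-s,c,0]);return np.c_[np.cross(y,z),y,z]
def plan(p0,R0,p1,R1,n=None):
    d=Ro.from_matrix(R0.T@R1).as_rotvec();dp=np.array(p1)-p0
    if n is None: n=int(np.ceil(max(np.linalg.norm(dp)/24,np.linalg.norm(d)/.115)))
    rows=[]
    for i in range(n):
        Ri=R0@Ro.from_rotvec(d*i/n).as_matrix()
        rows.append(np.r_[Ri.T@(dp/n)/25,d/n/.12].round(3).tolist())
    print("n",n)
    for i in range(0,n,5): print(rows[i:i+5])
E
python3 - <<'E'
from h import *
import plant
print([n for n in dir(plant) if not n.startswith('_')][:60], getattr(plant,"tip_reach",None))
S=cv2.imread("pics/side0.png")
for b in blobs(S,(0,200,100),(4,255,255),60)+blobs(S,(176,200,100),(180,255,255),60): print("red",b)
print("redpot rim",onz("side",275,291,62),"base",onz("side",275,307,0))
for nm,p in[("chestFL",(326,240)),("chestFR",(410,300)),("ear L",(360,300)),("ear",(390,325)),("wedge",(367,350)),("vise top",(290,325)),("brush",(228,293))]: print(nm,onz("side",*p,0).round(0))
print("pad edge black", onz("side",300,288,4),onz("side",340,288,4))
s=read_state();p,R=s["tool_pos"],s["eef_rot"]
p1=np.array([p[0],p[1],340]);plan(p,R,p1,R)
plan(p1,R,[542,417,340],tool(-93.6,0))
E
```

```text
['PlanningError', 'close_job', 'get_calibration', 'grab_frame', 'read_state', 'tip_reach'] 19.0
redpot rim [449.1266049   94.44387389  62.        ] base [458.41263621 109.96678456   0.        ]
chestFL [703. 260.   0.]
chestFR [730. -26.   0.]
ear L [634.  32.   0.]
ear [639. -62.   0.]
wedge [553. -91.   0.]
vise top [458.  47.   0.]
brush [390. 204.   0.]
pad edge black [537.60986229 131.01131384   4.        ] [616.60954463  83.88846068   4.        ]
n 4
[[0.0, -0.001, -0.902, 0.0, 0.0, 0.0], [0.0, -0.001, -0.902, 0.0, 0.0, 0.0], [0.0, -0.001, -0.902, 0.0, 0.0, 0.0], [0.0, -0.001, -0.902, 0.0, 0.0, 0.0]]
n 17
[[-0.941, 0.012, -0.0, -0.0, 0.0, 0.658], [-0.937, 0.086, -0.0, -0.0, 0.0, 0.658], [-0.927, 0.16, -0.0, -0.0, 0.0, 0.658], [-0.911, 0.233, -0.0, -0.0, 0.0, 0.658], [-0.89, 0.304, -0.0, -0.0, 0.0, 0.658]]
[[-0.863, 0.373, -0.0, -0.0, 0.0, 0.658], [-0.831, 0.44, -0.0, -0.0, 0.0, 0.658], [-0.794, 0.504, -0.0, -0.0, 0.0, 0.658], [-0.752, 0.565, -0.0, -0.0, 0.0, 0.658], [-0.705, 0.623, -0.0, -0.0, 0.0, 0.658]]
[[-0.653, 0.677, -0.0, -0.0, 0.0, 0.658], [-0.598, 0.726, -0.0, -0.0, 0.0, 0.658], [-0.539, 0.771, -0.0, -0.0, 0.0, 0.658], [-0.476, 0.811, -0.0, -0.0, 0.0, 0.658], [-0.411, 0.846, -0.0, -0.0, 0.0, 0.658]]
[[-0.343, 0.876, -0.0, -0.0, 0.0, 0.658], [-0.273, 0.9, -0.0, -0.0, 0.0, 0.658]]
```

>>> play_rows --pt "0 0 -0.9 0 0 0" --pt "0 0 -0.9 0 0 0" --pt "0 0 -0.9 0 0 0" --pt "0 0 -0.9 0 0 0" --jaw 85

```text
t: 0.5
tool_pos: [157.6, 526.7, 340.9]
eef_rot: [[-0.958, 0.287, -0.0], [0.287, 0.958, -0.001], [0.0, -0.001, -1.0]]
force: [1.0, 0.2, -0.5]
gripper_width: 0.997
finger_force: 0.0
```

>>> play_rows --pt "-0.94 0.01 0 0 0 0.66" --pt "-0.94 0.09 0 0 0 0.66" --pt "-0.93 0.16 0 0 0 0.66" --pt "-0.91 0.23 0 0 0 0.66" --pt "-0.89 0.3 0 0 0 0.66"

```text
t: 1.0
tool_pos: [271.6, 494.0, 340.0]
eef_rot: [[-0.771, 0.637, -0.0], [0.637, 0.771, -0.001], [-0.0, -0.001, -1.0]]
force: [1.0, -0.2, -1.3]
gripper_width: 0.999
finger_force: 0.0
```

>>> play_rows --pt "-0.86 0.37 0 0 0 0.66" --pt "-0.83 0.44 0 0 0 0.66" --pt "-0.79 0.5 0 0 0 0.66" --pt "-0.75 0.56 0 0 0 0.66" --pt "-0.7 0.62 0 0 0 0.66"

```text
t: 1.5
tool_pos: [384.0, 461.6, 339.9]
eef_rot: [[-0.466, 0.885, -0.001], [0.885, 0.466, -0.001], [-0.0, -0.001, -1.0]]
force: [-0.2, 1.0, -0.1]
gripper_width: 0.997
finger_force: 0.0
```

>>> play_rows --pt "-0.65 0.68 0 0 0 0.66" --pt "-0.6 0.73 0 0 0 0.66" --pt "-0.54 0.77 0 0 0 0.66" --pt "-0.48 0.81 0 0 0 0.66" --pt "-0.41 0.85 0 0 0 0.66"

```text
t: 2.0
tool_pos: [497.2, 429.1, 339.8]
eef_rot: [[-0.089, 0.996, -0.001], [0.996, 0.089, -0.001], [-0.0, -0.001, -1.0]]
force: [0.1, 0.7, 0.1]
gripper_width: 0.996
finger_force: 0.0
```

>>> play_rows --pt "-0.34 0.88 0 0 0 0.66" --pt "-0.27 0.9 0 0 0 0.66" --pt "0 0 0 0 0 0" --pt "0 0 0 0 0 0"

```text
t: 2.4
tool_pos: [541.6, 416.5, 339.6]
eef_rot: [[0.066, 0.998, -0.001], [0.998, -0.066, -0.0], [-0.001, -0.001, -1.0]]
force: [-1.1, 0.2, 0.5]
gripper_width: 0.998
finger_force: 0.0
```

>>> play_rows --pt "0 0 0.8 0 0 0" --pt "0 0 0.8 0 0 0" --pt "0 0 0.8 0 0 0" --pt "0 0 0.8 0 0 0" --pt "0 0 0 0 0 0"

```text
t: 2.9
tool_pos: [539.9, 416.6, 257.6]
eef_rot: [[0.064, 0.998, -0.004], [0.998, -0.064, -0.003], [-0.003, -0.004, -1.0]]
force: [0.4, 0.1, 0.3]
gripper_width: 0.995
finger_force: 0.0
```

>>> play_rows --pt "0 0 0 0 0 0" --pt "0 0 0 0 0 0" --pt "0 0 0 0 0 0" --pt "0 0 0 0 0 0" --pt "0 0 0 0 0 0" --jaw 0 --grip_force 40

```text
t: 3.4
tool_pos: [544.6, 416.6, 261.5]
eef_rot: [[0.067, 0.998, 0.008], [0.998, -0.067, 0.002], [0.002, 0.008, -1.0]]
force: [15.9, 1.5, 1.8]
gripper_width: 0.203
finger_force: 41.0
```

>>> play_rows --pt "0 0 0 0 0 0" --pt "0 0 0 0 0 0" --pt "0 0 0 0 0 0" --pt "0 0 0 0 0 0"

```text
t: 3.8
tool_pos: [544.6, 416.6, 261.4]
eef_rot: [[0.067, 0.998, 0.007], [0.998, -0.067, 0.002], [0.003, 0.007, -1.0]]
force: [18.3, 2.8, -2.0]
gripper_width: 0.202
finger_force: 40.3
```

>>> play_rows --pt "0 0.12 0 0 0 0" --pt "0 0 0 0 0 -0.5" --pt "0 0 0 0 0 -0.95" --pt "0 0 0 0 0 -0.95" --pt "0 0 0 0 0 -0.95"

```text
t: 4.3
tool_pos: [546.1, 416.7, 261.4]
eef_rot: [[-0.333, 0.943, 0.004], [0.943, 0.333, 0.002], [0.001, 0.004, -1.0]]
force: [10.5, 3.5, 1.0]
gripper_width: 0.208
finger_force: 41.2
```

>>> play_rows --pt "0 0 0 0 0 -0.95" --pt "0 0 0 0 0 -0.95" --pt "0 0 0 0 0 -0.95" --pt "0 0 0 0 0 -0.95" --pt "0 0 0 0 0 -0.95"

```text
t: 4.8
tool_pos: [547.6, 417.8, 261.4]
eef_rot: [[-0.789, 0.614, 0.008], [0.614, 0.789, 0.005], [-0.003, 0.009, -1.0]]
force: [21.9, 13.3, -4.9]
gripper_width: 0.202
finger_force: 41.2
```

>>> play_rows --pt "-0.05 0.12 0 0 0 -0.6" --pt "0 0 0 0 0 -0.9" --pt "0 0 0 0 0 -0.9" --pt "0 0 0 0 0 -0.9" --pt "0 0 0 0 0 -0.9"

```text
t: 5.3
tool_pos: [548.4, 419.4, 261.4]
eef_rot: [[-0.988, 0.156, 0.003], [0.156, 0.988, 0.004], [-0.003, 0.004, -1.0]]
force: [6.4, 11.5, 1.3]
gripper_width: 0.206
finger_force: 41.1
```

Run:
```python
from h import *
s=read_state();R=s["eef_rot"];print(s["force"],s["wrist_torque"],s["tool_pos"],s["joint_positions"].round(2),np.degrees(np.arctan2(R[1,0],R[0,0])))
```

```text
[ 6.43710375 11.53760096  1.25735316] [ 1.43197716 -0.80671655 -0.19242314] [548.4029749  419.39076183 261.38988395] [ 0.59  0.6   1.23  0.    1.3  -0.83] 171.0195634004848
```

>>> play_rows --pt "0 0.06 0 0 0 -0.95" --pt "0 0 0 0 0 -0.95" --pt "0 0 0 0 0 -0.95" --pt "0 0 0 0 0 -0.95" --pt "0 0 0 0 0 -0.95"

```text
t: 5.8
tool_pos: [548.2, 421.3, 261.4]
eef_rot: [[-0.916, -0.402, 0.003], [-0.402, 0.916, 0.004], [-0.004, 0.003, -1.0]]
force: [3.4, 11.9, 1.3]
gripper_width: 0.199
finger_force: 41.2
```

>>> play_rows --pt "0 0 0 0 0 -0.95" --pt "0 0 0 0 0 -0.95" --pt "0 0 0 0 0 -0.95" --pt "0 0 0 0 0 0" --pt "0 0 0 0 0 0"

```text
t: 6.3
tool_pos: [547.6, 422.2, 261.4]
eef_rot: [[-0.73, -0.683, 0.002], [-0.683, 0.73, 0.006], [-0.005, 0.003, -1.0]]
force: [0.7, 14.9, 1.3]
gripper_width: 0.204
finger_force: 41.1
```

Run:
```python
from h import *
s=read_state();R=s["eef_rot"];print(s["force"],s["wrist_torque"],s["tool_pos"],s["joint_positions"].round(2),np.degrees(np.arctan2(R[1,0],R[0,0])))
im=grab_frame("side");cv2.imwrite("pics/s1.png",cv2.resize(im[100:280,150:350],None,fx=3,fy=3,interpolation=cv2.INTER_CUBIC))
im=grab_frame("top");cv2.imwrite("pics/t1full.png",im)
cv2.imwrite("pics/s1full.png",grab_frame("side"))
```

```text
[ 0.68587722 14.88454294  1.31852738] [ 2.06350267 -0.01210916  0.04043091] [547.56151229 422.21307433 261.3901775 ] [ 0.59  0.6   1.23  0.    1.3  -1.74] -136.89723902484008
```

View pics/s1.png

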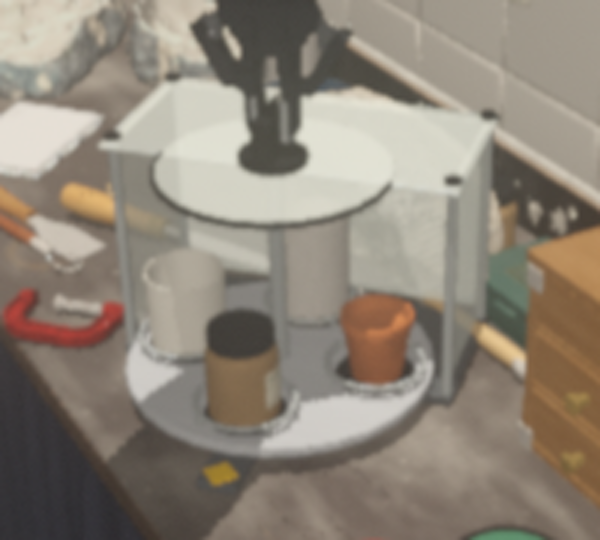

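Side crop: the jar (brown, black lid) is in the front pocket at (242,370), above the yellow diamond at (221,473). The mug is left, the pot right, the can behind, all standing.

Run:
```python
from h import *
A=lambda x,y:(170+(x+.5)/3.7-.5,120+(y+.5)/3.7-.5)
B=lambda x,y:(145+(x+.5)/3.7-.5,110+(y+.5)/3.7-.5)
W=np.array([tri(A(67,94),B(86,283))[0][:2],tri(A(139,20),B(40,156))[0][:2],tri(A(486,149),B(449,163))[0][:2],tri(A(529,68),B(385,50))[0][:2]])
loc=np.array([[12,150],[146,150],[12,-150],[146,-150]],float)
ml,mw=loc.mean(0),W.mean(0);z=lambda a:a[:,0]+1j*a[:,1]
th=np.angle(np.sum(np.conj(z(loc-ml))*z(W-mw)));R=np.array([[np.cos(th),-np.sin(th)],[np.sin(th),np.cos(th)]]);o=mw-R@ml
print(np.degrees(th),o,(loc@R.T+o-W).round(1).tolist(),"mark",o+R@[-88,0])
S=cv2.imread("pics/s1full.png");P=cv2.imread("pics/t1full.png")
C=lambda x,y:(150+(x+.5)/3-.5,100+(y+.5)/3-.5)
print("lid",onz("side",*C(241,334),116).round(1),"ring",onz("side",*C(249,405),40).round(1))
m=cv2.inRange(cv2.cvtColor(S,cv2.COLOR_BGR2HSV),(10,70,50),(22,255,255));m[:210]=0;m[250:]=0;m[:,:215]=0;m[:,245:]=0
x,y,w,h=cv2.boundingRect(cv2.findNonZero(m));print("body",x,y,w,h)
print("bot",onz("side",x+w/2-.5,y+h-1,30))
cv2.imwrite("pics/t1.png",cv2.resize(P[150:290,160:310],None,fx=4,fy=4,interpolation=cv2.INTER_CUBIC))
```

```text
43.765515141774856 [543.74918234 419.48991839] [[-1.1, -0.6], [-0.2, 2.0], [0.6, 0.1], [0.7, -1.4]] mark [480.19763445 358.61955811]
lid [472.6 348.1 116. ] ring [479.2 354.3  40. ]
body 218 216 26 26
bot [468.10910105 345.26598005  30.        ]
```

View pics/t1.png

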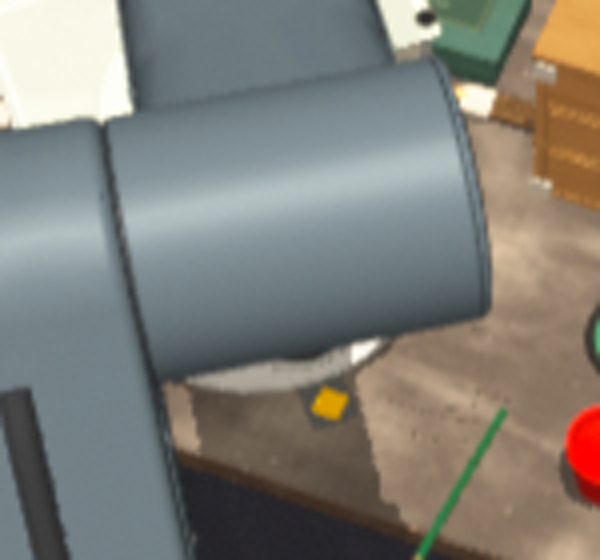

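Top crop: the arm hides the jar, but the diamond is now clear at (330,404). I use it to refine the axis and front direction.

Run:
```python
from h import *
S=cv2.imread("pics/s1full.png");P=cv2.imread("pics/t1full.png")
a=[b for b in blobs(S,(20,120,100),(35,255,255),15) if b[1][0]<240 and b[1][1]>240]
b=[b for b in blobs(P,(18,120,100),(35,255,255),8) if 230<b[1][0]<260 and b[1][1]<270];print(a,b)
d,e=tri(a[0][1],b[0][1]);print(d,e)
v=np.array([545.5,420])-d[:2];print(np.hypot(*v),np.degrees(np.arctan2(v[1],v[0])))
# lid: dark blob
g=cv2.cvtColor(S,cv2.COLOR_BGR2GRAY)
m=(g<75).astype(np.uint8);n,_,st,ce=cv2.connectedComponentsWithStats(m)
for i in range(1,n):
    if st[i][4]>60 and 205<ce[i][0]<250 and 195<ce[i][1]<230: print(st[i],ce[i])
s=read_state();p,R=s["tool_pos"],s["eef_rot"]
p1=p+[0,0,80];G=tool(43.5,38);pre=np.array([476,353,80])-150*G[:,2];print(pre)
p2=pre.copy();p2[2]=340
plan(p1,R,p2,G);print(G.round(3).tolist());plan(p2,G,pre,G)
```

```text
[([218, 254, 11, 8, 61], [223.1, 257.5])] [([238, 246, 9, 9, 59], [242.0, 250.4])]
[431.80821621 315.77823015  11.27346773] 1.018494446279293
154.23358587934746 42.51162497950866
[220 204  21  15 269] [229.87360595 211.133829  ]
[409.01224169 289.43099096 198.20161304]
n 8
[[0.96, -0.012, 0.002, 0.0, -0.685, -0.008], [0.956, -0.011, -0.077, 0.0, -0.685, -0.008], [0.947, -0.01, -0.155, 0.0, -0.685, -0.008], [0.931, -0.009, -0.233, 0.0, -0.685, -0.008], [0.909, -0.008, -0.308, 0.0, -0.685, -0.008]]
[[0.88, -0.007, -0.382, 0.0, -0.685, -0.008], [0.846, -0.006, -0.453, 0.0, -0.685, -0.008], [0.806, -0.006, -0.521, 0.0, -0.685, -0.008]]
[[-0.572, -0.688, 0.447], [-0.542, 0.725, 0.424], [-0.616, 0.0, -0.788]]
n 6
[[0.582, 0.0, 0.745, 0.0, 0.0, 0.0], [0.582, 0.0, 0.745, 0.0, 0.0, 0.0], [0.582, 0.0, 0.745, 0.0, 0.0, 0.0], [0.582, 0.0, 0.745, 0.0, 0.0, 0.0], [0.582, 0.0, 0.745, 0.0, 0.0, 0.0]]
[[0.582, 0.0, 0.745, 0.0, 0.0, 0.0]]
```

>>> play_rows --pt "0 0 0 0 0 0" --pt "0 0 0 0 0 0" --pt "0 0 0 0 0 0" --pt "0 0 0 0 0 0" --pt "0 0 0 0 0 0" --jaw 85

```text
t: 6.95
tool_pos: [547.8, 419.3, 260.3]
eef_rot: [[-0.731, -0.682, -0.0], [-0.682, 0.731, -0.0], [0.0, -0.0, -1.0]]
force: [-0.2, -0.0, -0.2]
gripper_width: 0.993
finger_force: 0.0
```

>>> play_rows --pt "0 0 -0.8 0 0 0" --pt "0 0 -0.8 0 0 0" --pt "0 0 -0.8 0 0 0" --pt "0 0 -0.8 0 0 0"

```text
t: 7.35
tool_pos: [547.7, 419.4, 341.1]
eef_rot: [[-0.731, -0.682, -0.0], [-0.682, 0.731, -0.0], [0.0, -0.0, -1.0]]
force: [0.6, -0.5, -0.1]
gripper_width: 0.992
finger_force: 0.0
```

>>> play_rows --pt "0.96 0 0 0 -0.69 0" --pt "0.96 0 -0.08 0 -0.69 0" --pt "0.95 0 -0.15 0 -0.69 0" --pt "0.93 0 -0.23 0 -0.69 0" --pt "0.91 0 -0.31 0 -0.69 0"

```text
t: 7.85
tool_pos: [459.2, 336.8, 340.2]
eef_rot: [[-0.668, -0.682, 0.297], [-0.623, 0.731, 0.276], [-0.406, -0.001, -0.914]]
force: [0.1, 0.5, -0.1]
gripper_width: 1.003
finger_force: 0.0
```

>>> play_rows --pt "0.88 0 -0.38 0 -0.69 0" --pt "0.85 0 -0.45 0 -0.69 0" --pt "0.81 0 -0.52 0 -0.69 0" --pt "0 0 0 0 0 0" --pt "0 0 0 0 0 0"

```text
t: 8.35
tool_pos: [407.3, 288.1, 339.9]
eef_rot: [[-0.577, -0.682, 0.451], [-0.537, 0.732, 0.419], [-0.616, -0.0, -0.788]]
force: [0.4, -0.2, 0.2]
gripper_width: 0.997
finger_force: 0.0
```

Run:
```python
from h import *
s=read_state();print(s["tool_pos"],s["joint_positions"].round(2),s["eef_rot"].round(3).tolist())
im=grab_frame("side");cv2.imwrite("pics/s2full.png",im)
P=grab_frame("top");cv2.imwrite("pics/t2full.png",P)
a=cv2.resize(im[130:280,170:300],None,fx=3,fy=3,interpolation=cv2.INTER_CUBIC);b=cv2.resize(P[130:280,160:290],None,fx=3,fy=3,interpolation=cv2.INTER_CUBIC)
cv2.imwrite("pics/st2.png",np.hstack([a,b]))
```

```text
[407.31040923 288.13182133 339.88979223] [ 0.42 -0.08  2.06  0.38  0.56 -2.16] [[-0.577, -0.682, 0.451], [-0.537, 0.732, 0.419], [-0.616, -0.0, -0.788]]
```

View pics/st2.png

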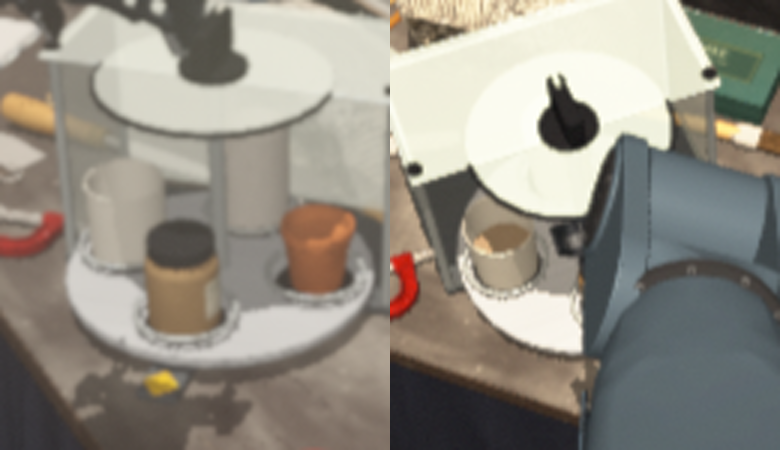

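Both crops: the jar stands clear in the front pocket (left crop, lid centre about (182,238)), and the pot, mug and can are standing.

Run:
```python
from h import *
S=cv2.imread("pics/s2full.png")
print("lid",onz("side",230.2,210,116),"bottom",onz("side",231.2,234.4,30))
G=read_state()["eef_rot"]
for q in (onz("side",230.2,210,116),onz("side",231.2,234.4,30)):
    l=np.array([np.cos(np.radians(43.2)),np.sin(np.radians(43.2))]);v=q[:2]-[545.5,420];print("local",v@l,v@[-l[1],l[0]])
```

```text
lid [475.01216139 351.99858089 116.        ] bottom [482.58849465 370.36135298  30.        ]
local -97.93359761236341 -1.3186552307070019
local -79.84050586417212 6.880872535796136
```

>>> play_rows --pt "0.56 0 0.76 0 0 0" --pt "0.56 0 0.76 0 0 0" --pt "0.56 0 0.76 0 0 0" --pt "0.56 0 0.76 0 0 0" --pt "0.56 0 0.76 0 0 0"

```text
t: 8.95
tool_pos: [410.4, 291.2, 220.5]
eef_rot: [[-0.576, -0.683, 0.45], [-0.538, 0.731, 0.419], [-0.615, -0.0, -0.789]]
force: [0.4, 0.3, -0.1]
gripper_width: 0.995
finger_force: 0.0
```

>>> play_rows --pt "0.56 0.04 0.76 0 0 0" --pt "0 0 0 0 0 0" --pt "0 0 0 0 0 0"

```text
t: 9.25
tool_pos: [409.9, 292.4, 198.9]
eef_rot: [[-0.573, -0.686, 0.449], [-0.542, 0.728, 0.42], [-0.615, -0.003, -0.789]]
force: [0.3, -0.4, 0.5]
gripper_width: 0.997
finger_force: 0.0
```

Run:
```python
from h import *
s=read_state();p,R=s["tool_pos"],s["eef_rot"];print(p,s["joint_positions"].round(2),R.round(3).tolist())
print("to go in tool mm",R.T@(np.array([477,354,80])-p))
cv2.imwrite("pics/s3full.png",grab_frame("side"))
```

```text
[409.94479307 292.40966446 198.89377448] [ 0.43  0.17  2.22  1.03  0.23 -2.85] [[-0.573, -0.686, 0.449], [-0.542, 0.728, 0.42], [-0.615, -0.003, -0.789]]
to go in tool mm [  1.26968865  -0.87952223 149.74349451]
```

J6 is near its limit, so I fit the arm geometry from the recorded poses to choose a wrist branch (half-turned grasp).

```bash
cat >> h.py <<'E'
from scipy.optimize import least_squares
D=[([1.1954,.3512,1.6524],[157.57,526.65,249.82],[0,0,-1]),([.59,.6,1.23],[547.56,422.21,261.39],[0,0,-1]),
([.42,-.08,2.06],[407.31,288.13,339.89],[.451,.419,-.788]),([.43,.17,2.22],[409.94,292.41,198.89],[.449,.42,-.789])]
def rowsA(j,z):
    c,s=np.cos(j[0]),np.sin(j[0]);e=lambda a,b:np.array([c*a,s*a,b]);f=j[1]+j[2]
    return np.c_[e(1,0),e(0,1),e(np.sin(j[1]),np.cos(j[1])),e(np.sin(f),np.cos(f)),z]
X=np.linalg.lstsq(np.vstack([rowsA(j,z) for j,p,z in D]),np.hstack([p for j,p,z in D]),rcond=None)[0]
RES=np.vstack([rowsA(j,z) for j,p,z in D])@X-np.hstack([p for j,p,z in D])
def ik(p,R,flip):
    w=np.asarray(p)-X[4]*R[:,2];j1=np.arctan2(w[1],w[0]);r=np.hypot(w[0],w[1])
    s=least_squares(lambda q:[X[0]+X[2]*np.sin(q[0])+X[3]*np.sin(q[0]+q[1])-r,X[1]+X[2]*np.cos(q[0])+X[3]*np.cos(q[0]+q[1])-w[2]],[.3,1.7])
    q=s.x;B=(Ro.from_euler('z',j1)*Ro.from_euler('y',q.sum())).as_matrix()
    M=Ro.from_matrix(B.T@R).as_euler('ZYZ');return np.r_[j1,q,M].round(2),round(s.cost,3)
E
python3 - <<'E'
from h import *
print(X.round(1),RES.round(1))
s=read_state();print(s["joint_positions"].round(2),ik(s["tool_pos"],s["eef_rot"],0))
J=np.array([477,354,80])
for yaw in(36,40,43,48):
  for lean in(32,38):
    G=tool(yaw,lean);print(yaw,lean,*[ik(J+[0,0,dz]-b*G[:,2],G,0)[0] for b,dz in((150,0),(0,0),(0,25))])
    for q in [([430,300,140]),([575,108,160]),([575,108,56])]: 
        y=yaw-43 + np.degrees(np.arctan2(q[1],q[0]))+6; print("   ",ik(q,tool(y,lean),0)[0])
E
```

```text
[-140.3  245.3  598.   512.   348.9] [ 36.9 -33.3  -6.6  27.7 -37.   -2.7   7.2 -27.1  22.9  29.  -16.4 -13.6]
[ 0.43  0.16  2.22  1.03  0.23 -2.85] (array([ 0.52,  0.12,  2.24,  0.84,  0.19, -1.01]), np.float64(0.0))
36 32 [ 0.65  0.14  2.14 -0.03  0.3   0.05] [ 0.64  0.43  2.08 -0.11  0.07  0.12] [ 0.64  0.39  2.07 -0.06  0.12  0.08]
    [ 0.62  0.25  2.19 -0.1   0.15  0.12]
    [ 0.19  0.3   2.05 -0.06  0.23  0.08]
    [ 0.19  0.46  2.11 -0.77  0.02  0.79]
36 38 [ 0.65  0.12  2.25 -0.12  0.11  0.13] [ 0.64  0.43  2.16 -3.05  0.11  3.06] [ 0.64  0.39  2.14 -2.95  0.05  2.97]
    [ 0.62  0.24  2.26 -2.48  0.03  2.5 ]
    [ 0.2   0.29  2.13 -0.27  0.06  0.29]
    [ 0.2   0.46  2.18 -3.04  0.17  3.06]
40 32 [ 0.59  0.14  2.14  0.19  0.31 -0.27] [ 0.61  0.43  2.08  0.56  0.09 -0.63] [ 0.61  0.39  2.07  0.35  0.13 -0.42]
    [ 0.58  0.25  2.19  0.28  0.16 -0.34]
    [ 0.16  0.3   2.05  0.17  0.24 -0.23]
    [ 0.16  0.46  2.11  1.21  0.04 -1.27]
40 38 [ 0.57  0.12  2.25  0.59  0.14 -0.68] [ 0.6   0.43  2.15  2.63  0.12 -2.71] [ 0.6   0.39  2.14  2.28  0.08 -2.35]
    [ 0.57  0.24  2.26  
[... 385 characters left out ...]
-1.02] [ 0.58  0.43  2.15  2.3   0.14 -2.44] [ 0.58  0.39  2.14  1.95  0.12 -2.09]
    [ 0.54  0.25  2.25  1.7   0.11 -1.84]
    [ 0.13  0.29  2.12  0.97  0.12 -1.1 ]
    [ 0.13  0.46  2.18  2.56  0.19 -2.7 ]
48 32 [ 0.48  0.15  2.13  0.52  0.38 -0.79] [ 0.55  0.43  2.07  1.01  0.18 -1.25] [ 0.55  0.4   2.06  0.81  0.21 -1.04]
    [ 0.51  0.26  2.18  0.74  0.23 -0.98]
    [ 0.1   0.31  2.04  0.54  0.29 -0.76]
    [ 0.1   0.46  2.1   1.33  0.15 -1.57]
48 38 [ 0.43  0.13  2.23  1.02  0.29 -1.32] [ 0.53  0.44  2.14  1.95  0.2  -2.2 ] [ 0.53  0.39  2.13  1.69  0.19 -1.94]
    [ 0.48  0.25  2.25  1.54  0.2  -1.8 ]
    [ 0.08  0.3   2.11  1.13  0.2  -1.36]
    [ 0.08  0.47  2.17  2.2   0.23 -2.46]
```

```bash
cat >> h.py <<'E'
def rowsA(j,z):
    c,s=np.cos(j[0]),np.sin(j[0]);e=lambda a,b:np.array([c*a,s*a,b]);f=j[1]+j[2]
    return np.c_[e(1,0),e(0,1),e(np.sin(j[1]),np.cos(j[1])),e(np.sin(f),np.cos(f)),z,[-s,c,0]]
_A=np.vstack([rowsA(j,z) for j,p,z in D]);_b=np.hstack([p for j,p,z in D])
X=np.linalg.lstsq(_A,_b,rcond=None)[0];RES=_A@X-_b
def ik(p,R):
    "joints, tool half-turned (j6 = euler + pi/2)"
    w=np.asarray(p)-X[4]*R[:,2]
    s=least_squares(lambda q:rowsA(q,[0,0,0])@X-w,[.4,.3,2.1]);q=s.x
    B=(Ro.from_euler('z',q[0])*Ro.from_euler('y',q[1]+q[2])).as_matrix()
    M=Ro.from_matrix(B.T@R).as_euler('ZYZ')+[0,0,np.pi/2];return np.r_[q,M].round(2)
E
python3 - <<'E'
from h import *
print(X.round(1),RES.round(1))
s=read_state();print(ik(s["tool_pos"],s["eef_rot"]))
J=np.array([477,354,80])
for yaw,lean in((43,38),(50,36),(56,36),(33,36)):
    G=tool(yaw,lean);print(yaw,lean,*[ik(J+[0,0,dz]-b*G[:,2],G) for b,dz in((150,0),(0,0),(0,25))])
    for q in [([430,300,140]),([575,108,160]),([575,108,56])]: 
        y=yaw-43 + np.degrees(np.arctan2(q[1],q[0]))+6; print("   ",round(y),ik(q,tool(y,lean)))
E
```

```text
[-15.3 202.3 502.9 431.4 241.8  47.4] [-0.2  1.8  1.9 -4.2 -1.4  3.6 -6.8 -4.8  1.5 10.1  4.1 -6.9]
[0.43 0.14 2.24 0.99 0.23 0.33]
43 38 [0.43 0.14 2.24 1.01 0.23 0.32] [ 0.49  0.5   2.11  2.22  0.2  -0.86] [ 0.49  0.45  2.1   1.93  0.17 -0.57]
    41 [ 0.44  0.29  2.25  1.79  0.17 -0.44]
    17 [0.04 0.34 2.09 1.16 0.17 0.21]
    17 [ 0.04  0.54  2.14  2.46  0.24 -1.1 ]
50 36 [0.37 0.16 2.19 0.92 0.37 0.27] [ 0.46  0.5   2.08  1.71  0.24 -0.48] [ 0.46  0.46  2.07  1.47  0.24 -0.23]
    48 [ 0.4   0.29  2.22  1.38  0.25 -0.16]
    24 [0.01 0.35 2.06 1.02 0.28 0.24]
    24 [ 0.01  0.54  2.11  1.98  0.25 -0.76]
56 36 [0.31 0.17 2.17 0.95 0.46 0.11] [ 0.43  0.51  2.07  1.56  0.31 -0.44] [ 0.43  0.46  2.06  1.38  0.32 -0.25]
    54 [ 0.37  0.3   2.21  1.32  0.33 -0.21]
    30 [-0.02  0.35  2.05  1.05  0.36  0.1 ]
    30 [-0.02  0.55  2.1   1.77  0.31 -0.66]
33 36 [0.55 0.14 2.21 0.1  0.16 1.45] [ 0.55  0.5   2.1   2.98  0.08 -1.42] [ 0.55  0.45  2.08  2.58  0.03 -1.03]
    31 [ 0.51  0.29  2.23  1.6   0.02 -0.05]
    7 [0.1  0.34 2.07 0.08 0.1  1.48]
    7 [ 0.1   0.54  2.13  3.08  0.15 -1.52]
```

>>> play_rows --pt "-0.56 0 -0.76 0 0 0" --pt "-0.56 0 -0.76 0 0 0" --pt "-0.56 0 -0.76 0 0 0" --pt "-0.56 0 -0.76 0 0 0" --pt "0 0 -0.9 0 0 0"

```text
t: 9.8
tool_pos: [398.6, 280.6, 313.0]
eef_rot: [[-0.571, -0.684, 0.453], [-0.541, 0.729, 0.419], [-0.617, -0.005, -0.787]]
force: [-1.7, -0.1, 0.0]
gripper_width: 0.994
finger_force: 0.0
```

>>> play_rows --pt "0 0 0 0 0 0.94" --pt "0 0 0 0 0 0.94" --pt "0 0 0 0 0 0.94" --pt "0 0 0 0 0 0.94" --pt "0 0 0 0 0 0.94"

```text
t: 10.3
tool_pos: [397.9, 280.4, 311.3]
eef_rot: [[-0.851, -0.268, 0.452], [-0.063, 0.906, 0.419], [-0.522, 0.328, -0.787]]
force: [-0.5, -0.2, -0.4]
gripper_width: 0.998
finger_force: 0.0
```

>>> play_rows --pt "0 0 0 0 0 0.94" --pt "0 0 0 0 0 0.94" --pt "0 0 0 0 0 0.94" --pt "0 0 0 0 0 0.94" --pt "0 0 0 0 0 0.94"

```text
t: 10.8
tool_pos: [397.9, 280.4, 311.3]
eef_rot: [[-0.862, 0.228, 0.452], [0.431, 0.799, 0.419], [-0.266, 0.556, -0.787]]
force: [-0.5, 0.4, 0.2]
gripper_width: 0.995
finger_force: 0.0
```

>>> play_rows --pt "0 0 0 0 0 0.94" --pt "0 0 0 0 0 0.94" --pt "0 0 0 0 0 0.94" --pt "0 0 0 0 0 0.94" --pt "0 0 0 0 0 0.94"

```text
t: 11.3
tool_pos: [397.9, 280.4, 311.3]
eef_rot: [[-0.607, 0.654, 0.452], [0.791, 0.445, 0.419], [0.073, 0.612, -0.787]]
force: [-0.8, 0.4, 0.2]
gripper_width: 0.999
finger_force: 0.0
```

>>> play_rows --pt "0 0 0 0 0 0.94" --pt "0 0 0 0 0 0.94" --pt "0 0 0 0 0 0.94" --pt "0 0 0 0 0 0.94" --pt "0 0 0 0 0 0.94"

```text
t: 11.8
tool_pos: [397.9, 280.4, 311.3]
eef_rot: [[-0.164, 0.877, 0.452], [0.907, -0.047, 0.419], [0.389, 0.478, -0.788]]
force: [-0.9, 0.1, 0.1]
gripper_width: 0.997
finger_force: 0.0
```

>>> play_rows --pt "0 0 0 0 0 0.94" --pt "0 0 0 0 0 0.94" --pt "0 0 0 0 0 0.94" --pt "0 0 0 0 0 0.94" --pt "0 0 0 0 0 0.94"

```text
t: 12.3
tool_pos: [397.9, 280.4, 311.3]
eef_rot: [[0.331, 0.829, 0.452], [0.741, -0.524, 0.419], [0.584, 0.196, -0.787]]
force: [0.4, -0.4, -0.2]
gripper_width: 0.993
finger_force: 0.0
```

Run:
```python
from h import *
s=read_state();p,R=s["tool_pos"],s["eef_rot"];print(p,s["joint_positions"].round(2),R.round(3).tolist())
G=tool(54,37)@np.diag([-1,-1,1.]);J=np.array([477,354,80]);pre=J-150*G[:,2]
print(pre,ik(pre,tool(54,37)));plan(p,R,pre,G);print("G",G.round(3).tolist());plan(pre,G,J,G)
```

```text
[397.88600333 280.38277232 311.31520873] [ 0.42 -0.07  2.13  0.44  0.49  0.59] [[0.331, 0.829, 0.452], [0.741, -0.524, 0.419], [0.584, 0.196, -0.787]]
[423.93930072 280.96821282 199.79532651] [0.32 0.17 2.19 1.01 0.42 0.08]
n 5
[[-0.449, -0.005, 0.799, 0.2, 0.002, 0.283], [-0.449, 0.029, 0.798, 0.2, 0.002, 0.283], [-0.447, 0.064, 0.797, 0.2, 0.002, 0.283], [-0.445, 0.098, 0.795, 0.2, 0.002, 0.283], [-0.441, 0.132, 0.792, 0.2, 0.002, 0.283]]
G [[0.469, 0.809, 0.354], [0.646, -0.588, 0.487], [0.602, 0.0, -0.799]]
n 7
[[-0.0, -0.0, 0.857, 0.0, 0.0, 0.0], [-0.0, -0.0, 0.857, 0.0, 0.0, 0.0], [-0.0, -0.0, 0.857, 0.0, 0.0, 0.0], [-0.0, -0.0, 0.857, 0.0, 0.0, 0.0], [-0.0, -0.0, 0.857, 0.0, 0.0, 0.0]]
[[-0.0, -0.0, 0.857, 0.0, 0.0, 0.0], [-0.0, -0.0, 0.857, 0.0, 0.0, 0.0]]
```

>>> play_rows --pt "-0.45 0 0.8 0.2 0 0.28" --pt "-0.45 0.03 0.8 0.2 0 0.28" --pt "-0.45 0.06 0.8 0.2 0 0.28" --pt "-0.45 0.1 0.8 0.2 0 0.28" --pt "-0.44 0.13 0.79 0.2 0 0.28"

```text
t: 12.8
tool_pos: [424.1, 281.3, 198.5]
eef_rot: [[0.465, 0.812, 0.352], [0.65, -0.583, 0.488], [0.601, 0.002, -0.799]]
force: [0.8, 0.3, 0.4]
gripper_width: 0.995
finger_force: 0.0
```

>>> play_rows --pt "0 0 0.6 0 0 0" --pt "0 0 0.6 0 0 0" --pt "0 0 0.6 0 0 0" --pt "0 0 0 0 0 0" --pt "0 0 0 0 0 0"

```text
t: 13.3
tool_pos: [439.3, 303.4, 162.8]
eef_rot: [[0.466, 0.812, 0.351], [0.649, -0.584, 0.488], [0.601, 0.0, -0.799]]
force: [-0.5, -0.4, 0.2]
gripper_width: 0.99
finger_force: 0.0
```

Run:
```python
from h import *
s=read_state();p,R=s["tool_pos"],s["eef_rot"];print(p,s["joint_positions"].round(2),R.round(3).tolist())
J=np.array([477,354,80]);G=tool(54,37)@np.diag([-1,-1,1.])
print("to go in tool mm",R.T@(J-p),"rot",Ro.from_matrix(R.T@G).as_rotvec())
im=grab_frame("side");P=grab_frame("top")
a=cv2.resize(im[150:270,185:285],None,fx=4,fy=4,interpolation=cv2.INTER_CUBIC);b=cv2.resize(P[170:290,190:290],None,fx=4,fy=4,interpolation=cv2.INTER_CUBIC)
cv2.imwrite("pics/st3.png",np.hstack([a,b]))
```

```text
[439.25142911 303.35913052 162.82409547] [ 0.36  0.31  2.14  1.22  0.36 -0.11] [[0.466, 0.812, 0.351], [0.649, -0.584, 0.488], [0.601, 0.0, -0.799]]
to go in tool mm [  0.7312923    1.06326502 104.15189742] rot [-0.00275726  0.00134646  0.00423202]
```

View pics/st3.png

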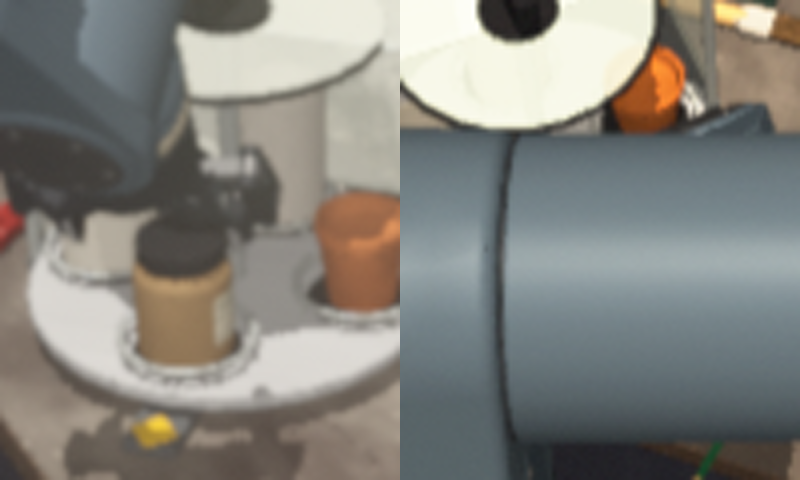

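The crop shows the gripper in front of and above the jar, with the jaws straddling the line to the lid at (182,240) and the roof clear. I check the target projection against the jar body.

Run:
```python
from h import *
for z in(116,97,80,30):
    q=proj("side",[477,354,z]);print(z,q.round(1),"crop",((q-[185,150])*4+1.5).round(0))
for d in([25.1,-18.2],):  # tool y half width 31 
    for sg in(-1,1): q=proj("side",[477+sg*d[0],354+sg*d[1],90]);print((q-[185,150])*4)
```

```text
116 [230.6 209.4] crop [184. 239.]
97 [230.9 216. ] crop [185. 265.]
80 [231.2 221.7] crop [186. 288.]
30 [232.1 238.2] crop [190. 354.]
[134.45968511 270.81278944]
[234.06113428 275.91648782]
```

>>> play_rows --pt "0 0 0.5 0 0 0" --pt "0 0 0.5 0 0 0" --pt "0 0 0.5 0 0 0" --pt "0 0 0.5 0 0 0" --pt "0 0 0.5 0 0 0"

```text
t: 13.9
tool_pos: [461.4, 333.9, 112.5]
eef_rot: [[0.468, 0.811, 0.352], [0.648, -0.585, 0.488], [0.601, -0.0, -0.799]]
force: [0.4, -0.3, -0.2]
gripper_width: 0.995
finger_force: 0.0
```

>>> play_rows --pt "0 0 0.5 0 0 0" --pt "0 0 0.5 0 0 0" --pt "0 0 0.5 0 0 0" --pt "0 0 0.2 0 0 0" --pt "0 0 0 0 0 0"

```text
t: 14.4
tool_pos: [475.9, 354.5, 78.1]
eef_rot: [[0.469, 0.811, 0.351], [0.648, -0.585, 0.488], [0.601, -0.001, -0.8]]
force: [-0.1, 0.0, -0.0]
gripper_width: 0.997
finger_force: 0.0
```

Run:
```python
from h import *
s=read_state();p,R=s["tool_pos"],s["eef_rot"];print(p,s["force"],s["joint_positions"].round(2))
J=np.array([477,354,80]);print("to go in tool mm",R.T@(J-p))
```

```text
[475.94470277 354.46570967  78.12785845] [-0.12598331  0.01233768 -0.00443385] [ 0.44  0.56  2.03  1.69  0.3  -0.54]
to go in tool mm [ 1.31708794  1.1258017  -1.35399468]
```

>>> play_rows --pt "0 0 0 0 0 0" --pt "0 0 0 0 0 0" --pt "0 0 0 0 0 0" --pt "0 0 0 0 0 0" --pt "0 0 0 0 0 0" --jaw 40 --grip_force 35

```text
t: 14.9
tool_pos: [475.9, 354.3, 78.9]
eef_rot: [[0.468, 0.811, 0.352], [0.647, -0.586, 0.488], [0.601, -0.001, -0.799]]
force: [-2.9, -3.2, 7.5]
gripper_width: 0.696
finger_force: 36.1
```

Run:
```python
from h import *
s=read_state();p,R=s["tool_pos"],s["eef_rot"];print(p,s["force"],s["gripper_width"],s["finger_force"])
plan(p,R,p+[0,0,30],R,4)
```

```text
[475.94593327 354.34433853  78.90039739] [-2.93038681 -3.16322769  7.53158839] 0.6964436801194792 36.11527844463126
n 4
[[0.18, -0.0, -0.24, 0.0, 0.0, 0.0], [0.18, -0.0, -0.24, 0.0, 0.0, 0.0], [0.18, -0.0, -0.24, 0.0, 0.0, 0.0], [0.18, -0.0, -0.24, 0.0, 0.0, 0.0]]
```

>>> play_rows --pt "0.18 0 -0.24 0 0 0" --pt "0.18 0 -0.24 0 0 0" --pt "0.18 0 -0.24 0 0 0" --pt "0.18 0 -0.24 0 0 0" --pt "0 0 0 0 0 0"

```text
t: 15.4
tool_pos: [476.2, 354.3, 109.0]
eef_rot: [[0.468, 0.81, 0.352], [0.647, -0.586, 0.488], [0.601, -0.001, -0.799]]
force: [0.4, 0.5, -2.5]
gripper_width: 0.7
finger_force: 38.8
```

Run:
```python
from h import *
s=read_state();p,R=s["tool_pos"],s["eef_rot"];print(p,s["force"],s["gripper_width"],s["finger_force"])
im=grab_frame("side");cv2.imwrite("pics/s4.png",cv2.resize(im[130:280,160:300],None,fx=3.7,fy=3.7,interpolation=cv2.INTER_CUBIC))
G=tool(54,37)@np.diag([-1,-1,1.]);H=tool(30,37)@np.diag([-1,-1,1.])
a=np.array([420,290,150]);print("A");plan(p,R,a,G)
b=np.array([574,108,150]);print("B");plan(a,G,b,H)
for t in np.linspace(0,1,4): print(ik(a+(b-a)*t,tool(54-24*t,37)))
print(ik([574,108,56],tool(30,37)),ik(np.array([574,108,56])-120*H[:,2],tool(30,37)))
```

```text
[476.15027638 354.29168779 108.99817758] [ 0.39552401  0.52041079 -2.48678484] 0.7000246208142695 38.81259819085244
A
n 4
[[-0.433, -0.079, -0.839, -0.004, 0.001, 0.003], [-0.432, -0.078, -0.839, -0.004, 0.001, 0.003], [-0.432, -0.078, -0.839, -0.004, 0.001, 0.003], [-0.432, -0.077, -0.839, -0.004, 0.001, 0.003]]
B
n 10
[[-0.181, 0.926, -0.137, -0.21, 0.0, 0.279], [-0.15, 0.935, -0.113, -0.21, 0.0, 0.279], [-0.119, 0.942, -0.089, -0.21, 0.0, 0.279], [-0.087, 0.947, -0.066, -0.21, 0.0, 0.279], [-0.055, 0.951, -0.042, -0.21, 0.0, 0.279]]
[[-0.023, 0.953, -0.018, -0.21, 0.0, 0.279], [0.008, 0.954, 0.006, -0.21, 0.0, 0.279], [0.04, 0.952, 0.03, -0.21, 0.0, 0.279], [0.072, 0.949, 0.054, -0.21, 0.0, 0.279], [0.104, 0.945, 0.078, -0.21, 0.0, 0.279]]
[ 0.35  0.26  2.24  1.34  0.35 -0.25]
[ 0.2   0.28  2.2   1.3   0.36 -0.22]
[ 0.08  0.32  2.15  1.26  0.36 -0.15]
[-0.03  0.37  2.06  1.18  0.35 -0.05]
[-0.03  0.55  2.11  1.83  0.33 -0.73] [-0.13  0.27  2.21  1.28  0.39 -0.24]
```

View pics/s4.png

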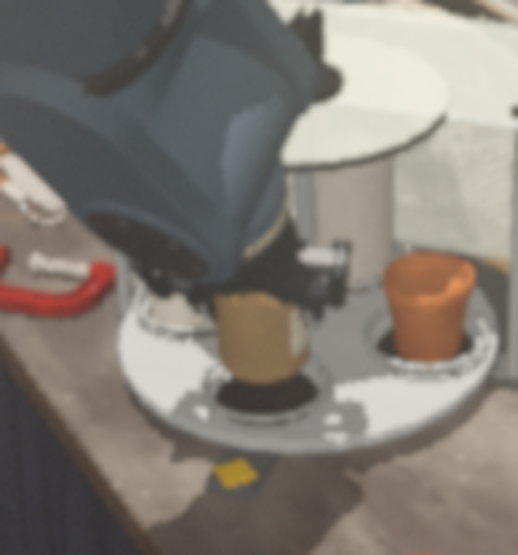

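The jar hangs upright in the jaws with its base clear of the ring, and the others are unmoved. I pull it out through the front.

>>> play_rows --pt "-0.2 -0.04 -0.4 0 0 0" --pt "-0.38 -0.07 -0.74 0 0 0" --pt "-0.38 -0.07 -0.74 0 0 0" --pt "-0.38 -0.07 -0.74 0 0 0" --pt "-0.38 -0.07 -0.74 0 0 0"

```text
t: 15.95
tool_pos: [418.5, 289.2, 149.3]
eef_rot: [[0.47, 0.811, 0.35], [0.648, -0.586, 0.487], [0.6, -0.002, -0.8]]
force: [-0.4, -0.7, -1.6]
gripper_width: 0.703
finger_force: 38.8
```

Run:
```python
from h import *
s=read_state();p,R=s["tool_pos"],s["eef_rot"];print(p,s["force"],s["gripper_width"],s["finger_force"])
H=tool(30,37)@np.diag([-1,-1,1.]);plan(p,R,[574,108,150],H,15)
```

```text
[418.46042647 289.22255305 149.25751431] [-0.43723444 -0.70167197 -1.55916515] 0.702924432495819 38.83102996973321
n 15
[[-0.117, 0.619, -0.092, -0.142, 0.002, 0.187], [-0.103, 0.623, -0.081, -0.142, 0.002, 0.187], [-0.089, 0.627, -0.071, -0.142, 0.002, 0.187], [-0.075, 0.63, -0.06, -0.142, 0.002, 0.187], [-0.061, 0.632, -0.049, -0.142, 0.002, 0.187]]
[[-0.047, 0.634, -0.039, -0.142, 0.002, 0.187], [-0.033, 0.635, -0.028, -0.142, 0.002, 0.187], [-0.018, 0.636, -0.017, -0.142, 0.002, 0.187], [-0.004, 0.637, -0.006, -0.142, 0.002, 0.187], [0.01, 0.637, 0.005, -0.142, 0.002, 0.187]]
[[0.024, 0.636, 0.015, -0.142, 0.002, 0.187], [0.039, 0.635, 0.026, -0.142, 0.002, 0.187], [0.053, 0.634, 0.037, -0.142, 0.002, 0.187], [0.067, 0.632, 0.048, -0.142, 0.002, 0.187], [0.081, 0.629, 0.059, -0.142, 0.002, 0.187]]
```

>>> play_rows --pt "-0.12 0.62 -0.09 -0.142 0 0.187" --pt "-0.1 0.62 -0.08 -0.142 0 0.187" --pt "-0.09 0.63 -0.07 -0.142 0 0.187" --pt "-0.08 0.63 -0.06 -0.142 0 0.187" --pt "-0.06 0.63 -0.05 -0.142 0 0.187"

```text
t: 16.45
tool_pos: [472.4, 228.7, 149.1]
eef_rot: [[0.557, 0.719, 0.417], [0.575, -0.695, 0.432], [0.6, -0.001, -0.8]]
force: [-0.2, -0.4, -1.7]
gripper_width: 0.699
finger_force: 38.8
```

>>> play_rows --pt "-0.05 0.63 -0.04 -0.142 0 0.187" --pt "-0.03 0.64 -0.03 -0.142 0 0.187" --pt "-0.02 0.64 -0.02 -0.142 0 0.187" --pt "0 0.64 -0.01 -0.142 0 0.187" --pt "0.01 0.64 0 -0.142 0 0.187"

```text
t: 16.95
tool_pos: [524.3, 167.9, 150.0]
eef_rot: [[0.632, 0.614, 0.474], [0.491, -0.79, 0.368], [0.6, 0.0, -0.8]]
force: [0.2, 0.7, -2.0]
gripper_width: 0.701
finger_force: 38.8
```

>>> play_rows --pt "0.02 0.64 0.02 -0.142 0 0.187" --pt "0.04 0.64 0.03 -0.142 0 0.187" --pt "0.05 0.63 0.04 -0.142 0 0.187" --pt "0.07 0.63 0.05 -0.142 0 0.187" --pt "0.08 0.63 0.06 -0.142 0 0.187"

```text
t: 17.45
tool_pos: [576.2, 107.6, 149.9]
eef_rot: [[0.694, 0.497, 0.521], [0.398, -0.868, 0.298], [0.6, 0.001, -0.8]]
force: [0.3, -0.0, -1.5]
gripper_width: 0.7
finger_force: 38.8
```

>>> play_rows --pt "0 0 0 0 0 0" --pt "0 0 0 0 0 0"

```text
t: 17.65
tool_pos: [575.3, 108.4, 149.8]
eef_rot: [[0.693, 0.499, 0.52], [0.399, -0.867, 0.299], [0.6, 0.001, -0.8]]
force: [0.2, 0.6, -2.1]
gripper_width: 0.699
finger_force: 38.8
```

Run:
```python
from h import *
s=read_state();p,R=s["tool_pos"],s["eef_rot"];print(p,s["force"],s["gripper_width"],s["joint_positions"].round(2),R.round(3).tolist())
im=grab_frame("side");P=grab_frame("top")
cv2.imwrite("pics/s5.png",np.hstack([cv2.resize(im[180:360,240:430],None,fx=2.1,fy=2.1,interpolation=cv2.INTER_CUBIC),cv2.resize(P[130:310,240:430],None,fx=2.1,fy=2.1,interpolation=cv2.INTER_CUBIC)]))
H=tool(30,37)@np.diag([-1,-1,1.]);plan(p,R,[575,108,62],H,7)
```

```text
[575.3494045  108.44263877 149.793205  ] [ 0.20997105  0.57622793 -2.09144837] 0.6986715807157191 [-0.03  0.41  2.03  1.18  0.34 -0.04] [[0.693, 0.499, 0.52], [0.399, -0.867, 0.299], [0.6, 0.001, -0.8]]
n 7
[[-0.303, 0.001, 0.4, 0.002, 0.003, -0.001], [-0.304, 0.001, 0.399, 0.002, 0.003, -0.001], [-0.304, 0.001, 0.399, 0.002, 0.003, -0.001], [-0.304, 0.001, 0.399, 0.002, 0.003, -0.001], [-0.304, 0.001, 0.399, 0.002, 0.003, -0.001]]
[[-0.304, 0.001, 0.399, 0.002, 0.003, -0.001], [-0.304, 0.001, 0.399, 0.002, 0.003, -0.001]]
```

View pics/s5.png

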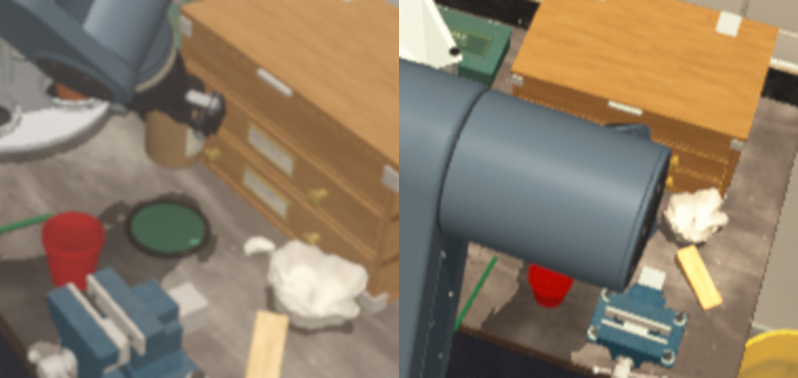

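Both crops: the jar hangs upright above and behind the pad (side crop, jar (175,140), pad (168,228)). The ear and wedge are untouched. I check the jar's offset from the TCP.

Run:
```python
from h import *
im=grab_frame("side");hsv=cv2.cvtColor(im,cv2.COLOR_BGR2HSV)
for y in range(246,266,2): print(y,im[y,323].tolist(),hsv[y,323].tolist())
print(im[250,300:346].tolist()[::3])
B=np.array([575.3,108.4]);t=np.linspace(0,2*np.pi,73)
q=np.array([proj("side",[B[0]+31*np.cos(a),B[1]+31*np.sin(a),101]) for a in t]);print("pred x",q[:,0].min(),q[:,0].max(),"ymax",q[:,1].max())
```

```text
246 [78, 109, 136] [16, 109, 136]
248 [79, 110, 136] [16, 107, 136]
250 [78, 110, 136] [17, 109, 136]
252 [79, 110, 136] [16, 107, 136]
254 [79, 110, 136] [16, 107, 136]
256 [80, 111, 137] [16, 106, 137]
258 [79, 110, 136] [16, 107, 136]
260 [98, 116, 133] [15, 67, 133]
262 [120, 134, 147] [16, 47, 147]
264 [115, 128, 141] [15, 47, 141]
[[152, 167, 179], [142, 157, 169], [139, 153, 165], [80, 99, 116], [71, 97, 118], [74, 101, 125], [78, 106, 131], [78, 109, 134], [79, 110, 137], [91, 120, 144], [145, 165, 175], [131, 150, 160], [87, 112, 133], [69, 109, 141], [73, 114, 147], [66, 100, 135]]
pred x 307.09557975039075 335.3870858730754 ymax 262.95548826302564
```

>>> play_rows --pt "-0.3 0 0.4 0 0 0" --pt "-0.3 0 0.4 0 0 0" --pt "-0.3 0 0.4 0 0 0" --pt "-0.3 0 0.4 0 0 0" --pt "-0.3 0 0.4 0 0 0"

```text
t: 18.3
tool_pos: [575.2, 108.9, 87.0]
eef_rot: [[0.693, 0.499, 0.52], [0.4, -0.866, 0.299], [0.6, 0.001, -0.8]]
force: [-1.0, 0.2, -1.9]
gripper_width: 0.696
finger_force: 38.8
```

>>> play_rows --pt "-0.3 0 0.4 0 0 0" --pt "-0.25 0 0.33 0 0 0" --pt "0 0 0 0 0 0" --pt "0 0 0 0 0 0"

```text
t: 18.7
tool_pos: [575.3, 108.7, 64.8]
eef_rot: [[0.693, 0.499, 0.52], [0.4, -0.866, 0.299], [0.6, 0.001, -0.8]]
force: [0.6, -0.2, -1.5]
gripper_width: 0.701
finger_force: 38.8
```

Run:
```python
from h import *
s=read_state();p,R=s["tool_pos"],s["eef_rot"];print(p,s["force"],s["joint_positions"].round(2),R.round(3).tolist())
im=grab_frame("side")
cv2.imwrite("pics/s6.png",cv2.resize(im[210:320,270:380],None,fx=5,fy=5,interpolation=cv2.INTER_CUBIC))
bz=p[2]-48.9;t=np.linspace(0,2*np.pi,73)
q=np.array([proj("side",[p[0]+31*np.cos(a),p[1]+31*np.sin(a),bz]) for a in t]);print(bz,"pred x",q[:,0].min(),q[:,0].max(),"ymax",q[:,1].max())
print([im[y,int(q[:,0].mean())].tolist() for y in range(282,308,2)])
```

```text
[575.34496735 108.72666228  64.78529792] [ 0.59277164 -0.17142153 -1.50460809] [-0.03  0.59  2.05  1.76  0.32 -0.66] [[0.693, 0.499, 0.52], [0.4, -0.866, 0.299], [0.6, 0.001, -0.8]]
15.88529791695246 pred x 305.7385478934434 332.9124823321743 ymax 293.041789626007
[[80, 111, 137], [81, 112, 138], [80, 111, 138], [83, 113, 140], [78, 104, 109], [79, 101, 76], [79, 101, 76], [79, 101, 76], [79, 100, 75], [61, 72, 67], [56, 62, 69], [76, 84, 93], [81, 90, 99]]
```

View pics/s6.png

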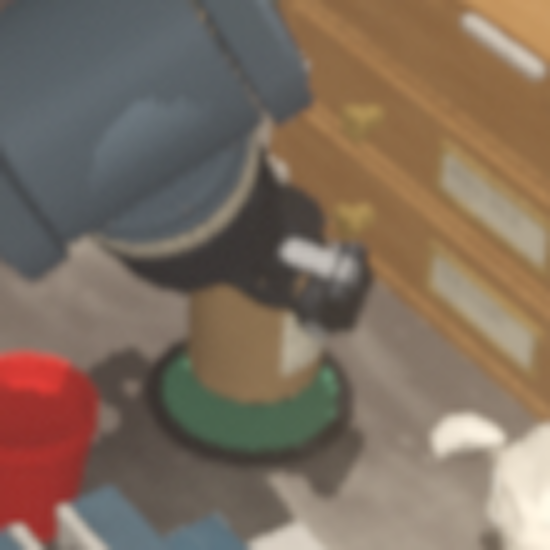

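The crop shows the jar about 3 px above the pad and upright, some 4 mm too far forward along the lean. I correct that and lower.

>>> play_rows --pt "-0.16 0 -0.12 0 0 0" --pt "-0.09 0 0.12 0 0 0" --pt "-0.09 0 0.12 0 0 0" --pt "-0.05 0 0.07 0 0 0" --pt "0 0 0 0 0 0"

```text
t: 19.25
tool_pos: [571.0, 106.0, 54.5]
eef_rot: [[0.693, 0.499, 0.52], [0.4, -0.867, 0.299], [0.6, 0.001, -0.8]]
force: [1.2, -1.0, -2.3]
gripper_width: 0.701
finger_force: 38.8
```

>>> play_rows --pt "-0.02 0 0.03 0 0 0" --pt "-0.02 0 0.03 0 0 0" --pt "0 0 0 0 0 0"

```text
t: 19.55
tool_pos: [571.2, 106.1, 53.1]
eef_rot: [[0.693, 0.499, 0.521], [0.4, -0.867, 0.299], [0.6, 0.001, -0.8]]
force: [0.3, 0.1, -2.3]
gripper_width: 0.696
finger_force: 38.8
```

Not in contact yet; continuing down in small steps.

>>> play_rows --pt "-0.02 0 0.03 0 0 0" --pt "0 0 0 0 0 0" --pt "0 0 0 0 0 0"

```text
t: 19.85
tool_pos: [571.5, 106.2, 52.9]
eef_rot: [[0.692, 0.499, 0.522], [0.399, -0.867, 0.299], [0.601, 0.001, -0.799]]
force: [-4.5, -1.8, 7.0]
gripper_width: 0.697
finger_force: 39.7
```

>>> play_rows --pt "-0.02 0 0.03 0 0 0" --pt "0 0 0 0 0 0" --pt "0 0 0 0 0 0"

```text
t: 20.15
tool_pos: [571.9, 106.4, 53.0]
eef_rot: [[0.691, 0.499, 0.523], [0.399, -0.866, 0.3], [0.603, 0.001, -0.798]]
force: [-9.6, -2.2, 18.8]
gripper_width: 0.7
finger_force: 41.0
```

>>> play_rows --pt "0.02 0 -0.03 0 0 0" --pt "0 0 0 0 0 0"

```text
t: 20.35
tool_pos: [571.6, 106.2, 52.9]
eef_rot: [[0.692, 0.499, 0.522], [0.399, -0.867, 0.299], [0.601, 0.001, -0.799]]
force: [-3.8, -1.4, 6.9]
gripper_width: 0.701
finger_force: 39.8
```

>>> play_rows --pt "0 0 0 0 0 0" --pt "0 0 0 0 0 0" --pt "0 0 0 0 0 0" --pt "0 0 0 0 0 0" --pt "0 0 0 0 0 0" --jaw 82

```text
t: 20.85
tool_pos: [571.2, 106.1, 52.2]
eef_rot: [[0.693, 0.499, 0.52], [0.4, -0.867, 0.299], [0.6, 0.001, -0.8]]
force: [-0.5, 0.5, -0.6]
gripper_width: 0.963
finger_force: 0.0
```

>>> play_rows --pt "0 0 -0.3 0 0 0" --pt "0 0 -0.6 0 0 0" --pt "0 0 -0.6 0 0 0" --pt "0 0 -0.6 0 0 0" --pt "0 0 -0.6 0 0 0"

```text
t: 21.35
tool_pos: [535.5, 85.6, 107.0]
eef_rot: [[0.693, 0.499, 0.521], [0.4, -0.867, 0.299], [0.6, 0.001, -0.8]]
force: [0.4, -0.7, -0.3]
gripper_width: 0.967
finger_force: 0.0
```

>>> play_rows --pt "0 0 -0.6 0 0 0" --pt "0 0 -0.6 0 0 0" --pt "0 0 -0.6 0 0 0" --pt "0 0 -0.6 0 0 0" --pt "0 0 -0.6 0 0 0"

```text
t: 21.85
tool_pos: [496.3, 63.2, 166.9]
eef_rot: [[0.693, 0.499, 0.521], [0.4, -0.867, 0.298], [0.6, 0.001, -0.8]]
force: [-0.6, 0.4, 0.4]
gripper_width: 0.959
finger_force: 0.0
```

>>> play_rows --pt "0.5 0 -0.6 0 0 0" --pt "0.5 0 -0.6 0 0 0" --pt "0.5 0 -0.6 0 0 0" --pt "0.5 0 -0.6 0 0 0" --pt "0 0 0 0 0 0"

```text
t: 22.35
tool_pos: [501.1, 65.3, 246.7]
eef_rot: [[0.691, 0.499, 0.524], [0.4, -0.867, 0.298], [0.603, 0.004, -0.798]]
force: [-0.1, -0.5, -0.3]
gripper_width: 0.961
finger_force: 0.0
```

Run:
```python
from h import *
s=read_state();print(s["tool_pos"],s["force"])
im=grab_frame("side");cv2.imwrite("pics/s7.png",cv2.resize(im[120:360,160:440],None,fx=2.5,fy=2.5,interpolation=cv2.INTER_CUBIC))
```

```text
[501.06429955  65.27263261 246.72153732] [-0.12654324 -0.51218911 -0.316048  ]
```

View pics/s7.png

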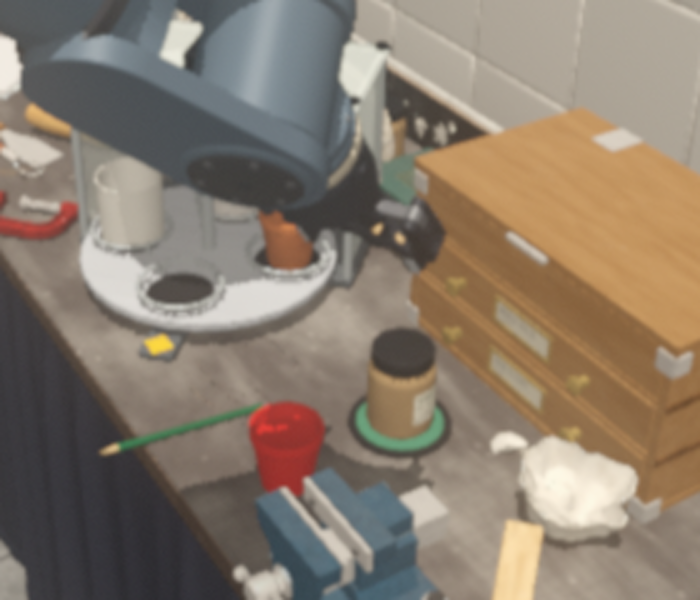

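The jar stands upright at (402,385) in the middle of the pad (centre (400,421)). The mug, pot and can are in their pockets, the ear and wedge are untouched, and the gripper is clear.

```bash
python3 -c "
from plant import *
print(close_job())"
```

```text
the job is handed in; nothing more can be done
None
```

I turned the carousel until the jar of soap was at the front, took the jar out, and stood it upright within about 3 mm of the green pad's centre, leaving everything else as it was; the job is handed in at about 22 s.

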